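# Load the rinse board and hold it out over the drip pan

### The arm

A 6-joint arm with a two-finger parallel gripper is mounted at the origin on a cart in front of the work surface, level with it; the furniture and walls round the work are solid. World frame = base frame: x ahead of the robot, y to its left, z up, the work surface at z = 0. Lengths are in m, angles in rad, forces in N, time in s.
With the tool pointing down it reaches from about 0.35 to 0.975 m from the base axis. Payload 4.9 kg.
Tool frame: the origin (TCP) lies between the finger pads; the fingertips stand 22 mm ahead of it and the grasp point (between the pads) lies 3 mm ahead of it (manip.tips_ahead is the distance from the TCP to the fingertips, in m); z points along the fingers, y is the line along which they close (so a half turn about z gives the same grasp; the last joint's range is limited). The gripper opens to 85 mm and grips with 20 to 120 N. Pads are 22 mm wide; open, the fingers measure 114 mm over their backs; the gripper's body (76 mm by 85 mm) begins 54 mm behind the grasp point. The pads swing forward as they close: fully open they stand 13 mm farther back than shut.
Start: joints at [1.174, 0.053, 1.613, -0, 1.476, -0.119], TCP at [0.171, 0.601, 0.253] pointing down, gripper open.
Joint ranges: [-3.01, 3.01], [-1.01, 2.22], [0.06, 2.58], [-1.02, 4.17], [0.09, 2.62], [-3.14, 3.14]. Speed limits (rad/s): [2.57, 2.57, 3.14, 3.14, 3.14, 3.14].

### API

Orientations are given as a unit quaternion [x, y, z, w].
In Python, from plant import manip gives the robot as it stands.
- The arm moves only by the tool arm_command, never from a script. Its argument "plan" is a list that holds one entry, the list of rows, each a list of 4 numbers: the shift along the world's x, y, z in m, then the turn about the world's z in rad. In form: [[[x, y, z, roll], ...]]. A call has 1 to 12 rows; each row is the pose to reach, as a shift and turn from the pose commanded when the call began; what a row does not reach only later rows make up. A row lasts 1/8 s, in which the tool goes at most 62.5 mm and 10.7 degrees, less where a joint would pass 70% of its speed; a pose out of reach is approached as far as the arm can. A call with a gripper value outside its range is refused whole. "jaw" is the opening, from 0 (shut) to 1 (fully open), set as the call begins (left out, the last holds). The fingers move at their own pace and stop on an object; "force" is the grip in N (left out, the last holds). Time passes only in rows, so rows that repeat a pose let the fingers close. It gives the time, the measured TCP pose, the force, the opening and the grip force at its end, in the units of the state.
- manip.observe(): the state, without advancing time (a new reading comes with each control period).
- manip.get_image(name): name is "side" or "top" or "wrist"; returns the picture (384x512x3 uint8, red, green, blue); there is no depth.
- manip.camera_params(name): a dict with "camera_matrix" (3x3 intrinsics, pixels), "D" ([k1, k2, p1, p2, k3] as OpenCV has them; the pictures are not rectified), "R" (3x3) and "t" (3): a world point X has camera coordinates R X + t; the wrist camera has in their place "tool_from_camera" (4x4, takes a point from camera to tool coordinates, whose origin is the TCP and whose axes are the flange's). Camera axes: x right, y down, z forward; pixel columns grow to the right and rows downward; lengths in m; the calibration is good to about 2 mm. A picture is of the moment at which its call begins: read the wrist's pose just before it. camera_params takes no time and is no camera call.
- manip.job_done(): hands the job in; it is judged then, once.
Trained networks look in the newest picture that a camera, given by its name, has taken for a name from the list of things; names that differ only in an ending like _2 or _b are one class to them, and where a whole thing is asked for, a point or a joint stands for the part that bears it (a point fixed in the world has none). Each returns a list of dicts, best first, with "confidence" (0 to 1); they miss things now and then, are a little off and sometimes report something else, mostly with a low value. They report only what shows in the picture. A call takes as long as a camera call. They do not tell look-alikes from the thing itself.
- manip.recognise(camera, target): "at" ([column, row] in pixels, amid what is visible of it).
- manip.cut_out(camera, target): "region" (384x512 bool, what is visible of it) and "at" ([column, row] in pixels, amid what is visible of it).
- manip.pinpoint(camera, target): "at" ([column, row] in pixels: a listed point, or the origin of a listed thing).
The state is a dict: "time_s": time; "q": joint angles; "joint_velocities": joint speeds; "joint_efforts": joint torques, N m; "ee_pos": TCP position; "tool_rot": TCP orientation; "wrist_force": force on the tool from outside, world axes, zero at the start; "moment": the same for the moment, N m; "finger_gap": finger opening in m; "grasp_force": force on a finger pad.
Only numpy, scipy, OpenCV 4.12 (cv2) and the standard library are available. Lean on these libraries where they do the work, as an engineer would, in place of code of your own. Each camera call takes 0.05 s, during which the arm holds its last target. There are 200 camera calls.

### The job

Stand the red and the green specimen upright in the two-cell steel rack on the end of the board, one in each cell, while the board is still back on its stand. Then take the board by its black grip and slide it straight out, flat on the stand, until its outer edge is level with the red mark, so the rack hangs over the drip pan for rinsing. It would tip off there, so finish while still holding it level; never let it tip or lift, and leave the other things alone.

Things in the scene. Friction and masses are not known exactly. Their poses are not given: they have to be found in the camera images.
- stand: fixed stand, blue sides, white top 134 (its x) by 200 mm (its y), 60 mm high. Origin on the worktop under the middle of the top; z up. Outward is its own -y: the outward edge of the top is at y = -100 mm. A steel drip pan 16 mm high, fixed to it, lies on the worktop beyond that edge (y = -103 to -253 mm, x = -61 to 61 mm)
- mark: fixed upright marker at the stand's +x side, 77 mm from the stand's middle line, 90 to 118 mm beyond the outward edge: dark foot, blade 14 mm (x) by 4 mm (y), top 88 mm high, the upper 36 mm red. Origin under the blade on the worktop; axes parallel to the stand's
- mark_line (a point): middle of the blade's cross-section, 66 mm above the worktop: the board's outer edge must come level with this point along the stand's y
- board: loose brown board 120 (its x) by 210 (its y) by 6 mm, on the stand along the stand's y, about 0.53 kg, 5 to 25 mm overhang at first. Origin mid underside. Its outer end (-y) carries a steel rack, two cells side by side in x, each 52 mm or more inside; cell floors 10, wall tops 16 mm above the underside. Loaded, it balances 63 mm from the outer edge: at the mark it tips unless held
- nose (a point): middle of the board's outer edge, half way up its thickness (own y = -105 mm)
- grip (a point): point on the board's black grip block, which is 22 mm (x) by 50 mm (y), stands 6 to 40 mm above the board's underside near the inner end; the point is on the block's axis (board y = +72 mm), 28 mm above the board's underside
- cell_near (a point): centre of the floor of the rack cell on the board's -x side (board x = -29 mm, y = -75 mm)
- cell_far (a point): centre of the floor of the rack cell on the board's +x side (board x = +29 mm, y = -75 mm)
- red: red mounted specimen, upright cylinder 30 mm across, 19 mm high, origin in the middle of its underside, z up; starts in a loose row on the worktop before the polishing machine, whose front is 0.52 m ahead of the robot and which is 0.16 m high there, up to 0.25 m farther back (carry things in front of it or above)
- green: green mounted specimen, upright cylinder 30 mm across, 17 mm high, origin in the middle of its underside, z up; in the same row
- black_a: black specimen 30 mm across, 20 mm high, in the same row; leave alone
- black_b: black specimen 30 mm across, 21 mm high, in the same row; leave alone
- beaker: glass beaker 55 mm across, 70 mm high, behind the stand; leave alone
- tape: roll of white tape lying, 48 by 34 by 34 mm, behind the stand; leave alone
- petri: clear dish 89 mm across, 14 mm high, before the machine; leave alone
There are look-alikes about, which are no part of the job. Several things look just like the mark: the one meant starts farthest to the robot's right.

How it is judged:
On the way:
1. red and green specimen stand one in each cell, let go, with the board still back on the stand (less than 45 mm overhang) (((horizontal distance between red and cell_near below 0.017 m and z of red in the frame of cell_near between -0.003 and 0.004 m) or (horizontal distance between red and cell_far below 0.017 m and z of red in the frame of cell_far between -0.003 and 0.004 m)) and angle between each of red, green's own z axis and vertical below 0.1 rad and ((horizontal distance between green and cell_near below 0.017 m and z of green in the frame of cell_near between -0.003 and 0.004 m) or (horizontal distance between green and cell_far below 0.017 m and z of green in the frame of cell_far between -0.003 and 0.004 m)) and horizontal distance between red and green above 0.032 m and contact force between the fingers and red below 0.1 N and contact force between the fingers and green below 0.1 N and y of nose in the frame of stand above -0.145 m), for 0.2 s.
At the end, for the whole second after the job is handed in: Specimens upright (0.1 rad) on the floors of different cells, untouched; the board's outer edge within 6 mm of the mark, board within 20 mm of the stand's middle line, parallel within 0.09 rad, level within 0.04 rad, on the stand (55 to 66 mm up), still, fingers on it with over 1 N (((horizontal distance between red and cell_near below 0.017 m and z of red in the frame of cell_near between -0.003 and 0.004 m) or (horizontal distance between red and cell_far below 0.017 m and z of red in the frame of cell_far between -0.003 and 0.004 m)) and angle between each of red, green's own z axis and vertical below 0.1 rad and ((horizontal distance between green and cell_near below 0.017 m and z of green in the frame of cell_near between -0.003 and 0.004 m) or (horizontal distance between green and cell_far below 0.017 m and z of green in the frame of cell_far between -0.003 and 0.004 m)) and horizontal distance between red and green above 0.032 m and y of nose in the frame of mark between -0.006 and 0.006 m and x of board in the frame of stand between -0.02 and 0.02 m and angle between the y axis of board and the y axis of stand, either way round below 0.09 rad and angle between board's own z axis and vertical below 0.04 rad and z of board in the frame of stand between 0.055 and 0.066 m and contact force between the fingers and board above 1 N and linear speed of board below 0.01 m/s and contact force between the fingers and red below 0.1 N and contact force between the fingers and green below 0.1 N); the arm keeps its last pose, push and grip.
It fails at once if the board tips by more than 0.12 rad (angle between board's own z axis and vertical above 0.12 rad).
It fails at once if the board is lifted more than 15 mm off the stand (z of board in the frame of stand above 0.075 m).
It fails at once if another thing on the worktop is moved by more than 40 mm (distance of any of black_a, black_b, beaker, tape, petri from where it was at the start of the episode above 0.04 m).
It also fails if it takes over 62 s, if anything falls off the work surface, if the arm or the gripper's body presses on something with over 40 N, if the wrist force passes 120 N, or if a joint passes its speed limit or range.

## Working session

There is one attempt and no reset: what is moved stays moved. The work goes in short steps, Python scripts to look and compute and a tool call to move; the robot and the scene stay as the last step left them, time stands still between calls to the robot, and variables do not carry over. Pictures are saved under pics/ and viewed, at most 10 in all, crops included, and the job is handed in when it is done.

Besides the shell and the picture viewer there is one more tool, called after ">>>" as a command line: name --argument value ..., lists and objects as JSON in quotes. arm_command: Moves the arm, as the interface text tells. Its arguments: {"type":"object","properties":{"plan":{"type":"array"},"jaw":{"type":"number"},"force":{"type":"number"}},"required":["plan"]}

```bash
ls; mkdir -p pics; python3 - <<'E'
from plant import manip
import cv2,numpy as np
s=manip.observe();print(s['time_s'],s['ee_pos'],s['tool_rot'],s['finger_gap'],manip.tips_ahead)
ims=[]
for c in('side','top'):
    im=manip.get_image(c);cv2.imwrite(f'pics/{c}0.png',im[:,:,::-1])
    p=manip.camera_params(c);print(c,(-np.array(p['R']).T@np.array(p['t'])).round(3))
    for n in ('stand','mark','board','nose','grip','cell_near','cell_far','red','green','mark_line'):
        f=manip.pinpoint
        print(n,[(np.round(r['at'],1).tolist(),round(r['confidence'],2)) for r in f(c,n)][:5])
E
```

```text
pics
0.0 [0.17116563 0.6004799  0.25201871] [ 1.38440896e-01  9.90370106e-01 -1.04614371e-03 -2.76259385e-04] 0.08517628626780212 0.022
side [ 0.062 -1.115  0.806]
stand []
mark [([324.7, 266.1], 0.71), ([315.0, 249.2], 0.68), ([331.3, 302.1], 0.44)]
board [([271.9, 248.9], 0.65)]
nose [([293.3, 268.1], 0.79)]
grip [([261.9, 225.9], 0.56)]
cell_near [([273.9, 264.7], 0.58)]
cell_far [([293.0, 255.6], 0.86)]
red [([173.6, 166.6], 0.52)]
green [([189.8, 185.5], 0.49), ([272.5, 261.7], 0.16)]
mark_line [([332.9, 284.5], 0.72), ([324.6, 253.4], 0.72), ([319.9, 233.4], 0.43)]
top [ 0.275 -0.078  1.406]
stand [([316.4, 223.6], 0.86)]
mark [([319.7, 185.1], 0.48), ([341.1, 193.5], 0.41), ([369.1, 209.8], 0.4), ([300.6, 214.9], 0.21)]
board [([325.2, 220.6], 0.95)]
nose [([133.4, 222.5], 0.73), ([345.9, 222.8], 0.71)]
grip [([158.2, 226.0], 0.47)]
cell_near [([341.9, 230.8], 0.7)]
cell_far [([340.8, 213.5], 0.68)]
red [([135.4, 220.3], 0.63)]
green [([175.7, 229.7], 0.4)]
mark_line [([328.1, 182.8], 0.62), ([342.1, 228.7], 0.62), ([244.7, 223.4], 0.6), ([375.2, 209.0], 0.56)]
```

```bash
python3 - <<'E'
import cv2,numpy as np
a=cv2.imread('pics/side0.png');b=cv2.imread('pics/top0.png')
cv2.imwrite('pics/s.png',cv2.resize(a[140:340,120:387],(800,600),interpolation=cv2.INTER_CUBIC))
cv2.imwrite('pics/t.png',cv2.resize(b,(800,600)))
E
```

```text
(no output)
```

View pics/s.png

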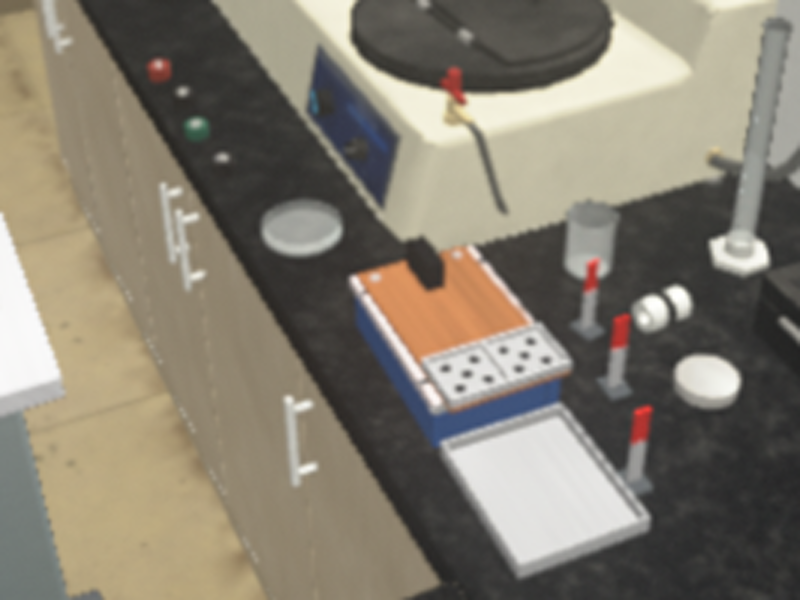

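View pics/t.png

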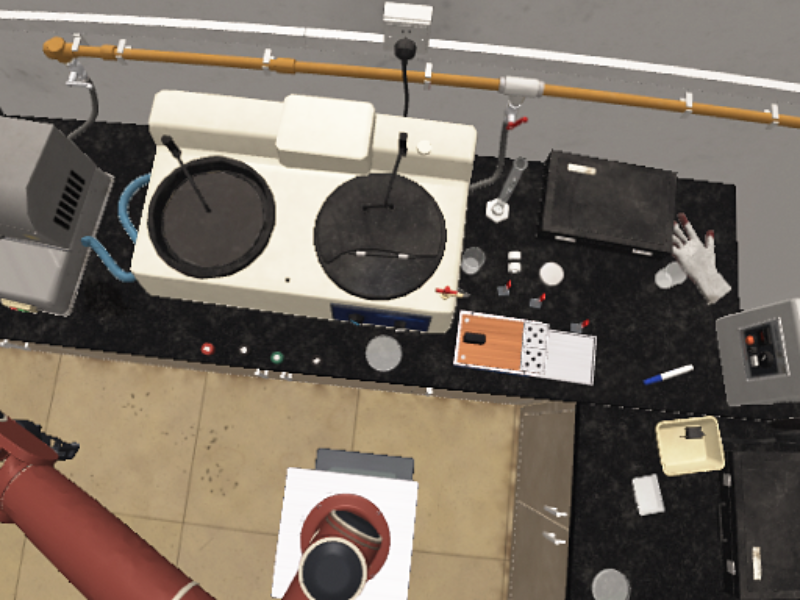

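The side crop shows red at about (158,70), green at (196,128), and the board with its rack on the stand. The right-most marker, at (640,440), is the one that counts. In the top view the row runs red (207,349), black, green (277,357), black, and the stand is at about (525,347).

```bash
cat > h.py <<'E'
from plant import manip
import cv2,numpy as np
from scipy.spatial.transform import Rotation as Ro
def cam(c):
    p=manip.camera_params(c);K=np.array(p['camera_matrix'],float);D=np.array(p['D'],float)
    if c=='wrist':
        s=manip.observe();T=np.eye(4);T[:3,:3]=Ro.from_quat(s['tool_rot']).as_matrix();T[:3,3]=s['ee_pos']
        W=np.linalg.inv(T@np.array(p['tool_from_camera']));return K,D,W[:3,:3],W[:3,3]
    return K,D,np.array(p['R'],float),np.array(p['t'],float).ravel()
def ray(C,px):
    K,D,R,t=C
    u=cv2.undistortPoints(np.array([[px]],float),K,D)[0,0]
    d=R.T@np.array([u[0],u[1],1]);return -R.T@t,d/np.linalg.norm(d)
def onz(C,px,z):
    o,d=ray(C,px);return o+d*(z-o[2])/d[2]
def proj(C,X):
    K,D,R,t=C
    return cv2.projectPoints(np.array(X,float).reshape(-1,3),cv2.Rodrigues(R)[0],t,K,D)[0][:,0]
def tri(C1,p1,C2,p2):
    A=np.zeros((3,3));b=np.zeros(3)
    for C,p in((C1,p1),(C2,p2)):
        o,d=ray(C,p);M=np.eye(3)-np.outer(d,d);A+=M;b+=M@o
    return np.linalg.solve(A,b)
def blob(im,col,amin=8):
    h=cv2.cvtColor(im,cv2.COLOR_RGB2HSV);H,S,V=h[...,0].astype(int),h[...,1],h[...,2]
    m=((H<8)|(H>172))&(S>110)&(V>60) if col=='red' else (H>60)&(H<100)&(S>70)&(V>30)
    n,l,st,ce=cv2.connectedComponentsWithStats(m.astype(np.uint8))
    return [(ce[i].round(1).tolist(),int(st[i,4])) for i in range(1,n) if st[i,4]>=amin]
E
python3 - <<'E'
from h import *
S,T=cam('side'),cam('top')
P={'nose':((293.3,268.1),(345.9,222.8),.063),'near':((273.9,264.7),(341.9,230.8),.070),'far':((293,255.6),(340.8,213.5),.070),'mark':((332.9,284.5),(375.2,209),.066)}
for k,(s,t,z) in P.items(): print(k,tri(S,s,T,t).round(4),'side',onz(S,s,z).round(4),'top',onz(T,t,z).round(4))
for c,C in(('side',S),('top',T)):
    im=cv2.imread(f'pics/{c}0.png')[:,:,::-1]
    for col in('red','green'):
        for p,a in blob(im,col): print(c,col,p,a,onz(C,p,.012).round(3))
E
```

```text
nose [ 0.5006 -0.4254  0.0654] side [ 0.5088 -0.424   0.063 ] top [ 0.4948 -0.4235  0.063 ]
near [ 0.4604 -0.4057  0.0798] side [ 0.4653 -0.3961  0.07  ] top [ 0.4621 -0.4083  0.07  ]
far [ 0.5238 -0.3975  0.0806] side [ 0.5293 -0.3869  0.07  ] top [ 0.5269 -0.4005  0.07  ]
mark [ 0.5583 -0.5302  0.0739] side [ 0.5651 -0.524   0.066 ] top [ 0.5587 -0.5322  0.066 ]
side red [2.1, 17.8] 165 [-0.494  5.773  0.012]
side red [58.8, 27.8] 475 [0.187 4.281 0.012]
side red [32.4, 24.1] 111 [-0.097  4.813  0.012]
side red [399.5, 135.2] 44 [1.461 0.192 0.012]
side red [44.2, 187.9] 2472 [-0.088  0.431  0.012]
side red [80.0, 170.0] 30 [0.056 0.518 0.012]
side red [172.8, 163.4] 41 [0.416 0.397 0.012]
side red [270.9, 167.4] 55 [0.764 0.181 0.012]
side red [0.8, 167.1] 13 [-0.255  0.707  0.012]
side red [2.3, 200.9] 69 [-0.237  0.403  0.012]
side red [89.3, 215.0] 73 [0.049 0.161 0.012]
side red [97.2, 249.7] 441 [ 0.047 -0.044  0.012]
side red [317.0, 231.9] 36 [ 0.693 -0.265  0.012]
side red [53.5, 256.7] 161 [-0.079 -0.02   0.012]
side red [326.7, 249.7] 69 [ 0.67  -0.352  0.012]
side red [333.7, 280.7] 75 [ 0.612 -0.47   0.012]
side green [224.8, 173.4] 9 [0.577 0.22  0.012]
side green [185.2, 183.7] 30 [0.411 0.214 0.012]
top red [329.8, 78.6] 44 [ 1.119 -0.339  0.012]
top red [437.8, 140.0] 8 [ 0.891 -0.809  0.012]
top red [454.7, 149.3] 9 [ 0.859 -0.882  0.012]
top red [325.2, 181.6] 13 [ 0.66  -0.345  0.012]
top red [285.5, 185.7] 38 [ 0.627 -0.188  0.012]
top red [346.9, 189.6] 14 [ 0.637 -0.434  0.012]
top red [374.3, 206.3] 19 [ 0.581 -0.547  0.012]
top red [479.4, 217.4] 26 [ 0.58  -0.981  0.012]
top red [132.5, 222.8] 46 [0.415 0.393 0.012]
top red [49.4, 337.3] 6266 [-0.05   0.641  0.012]
top red [222.8, 337.2] 1204 [ 0.031 -0.009  0.012]
top red [188.5, 378.0] 133 [-0.126  0.099  0.012]
top red [125.4, 380.1] 118 [-0.161  0.328  0.012]
top green [177.0, 228.5] 41 [0.412 0.216 0.012]
```

>>> arm_command --plan '[[[0.06,-0.05,0,0.1],[0.12,-0.1,0,0.2],[0.17,-0.15,-0.01,0.28],[0.22,-0.195,-0.03,0.28],[0.24,-0.21,-0.05,0.28],[0.24,-0.21,-0.05,0.28],[0.24,-0.21,-0.05,0.28]]]' --jaw 0.75 --force 35

```text
time_s: 1.98
ee_pos: [0.4115, 0.3906, 0.2029]
tool_rot: [-0.0, 1.0, -0.0, -0.001]
wrist_force: [0.3, 0.4, -0.0]
finger_gap: 0.0639
grasp_force: 0.0
```

```bash
python3 - <<'E'
from h import *
s=manip.observe();print(s['time_s'],s['ee_pos'],s['tool_rot'],s['finger_gap'])
C=cam('wrist');im=manip.get_image('wrist');cv2.imwrite('pics/w1.png',im[:,:,::-1])
print(-C[2].T@C[3],C[2][2])
for col in('red','green'):
    for p,a in blob(im,col,60): print(col,p,a,onz(C,p,.019).round(4))
for n in('red','green','black_a'):print(n,[(np.round(r['at'],1).tolist(),round(r['confidence'],2),onz(C,r['at'],0).round(4)) for r in manip.pinpoint('wrist',n)])
E
```

```text
1.975 [0.411516   0.39064843 0.20287695] [-2.90569145e-04  9.99999785e-01 -9.27025172e-05 -5.79747103e-04] 0.06388765174914864
[0.33300246 0.39051384 0.32303251] [ 3.03735709e-01 -8.04517018e-04 -9.52755988e-01]
red [266.7, 171.9] 576 [0.411 0.396 0.019]
green [104.3, 168.6] 624 [0.4071 0.2264 0.019 ]
green [484.3, 311.5] 1095 [0.5889 0.6657 0.019 ]
red [([264.9, 171.8], 0.64, array([0.4157, 0.3943, 0.    ]))]
green [([108.5, 167.6], 0.81, array([0.4106, 0.221 , 0.    ]))]
black_a [([183.1, 175.0], 0.85, array([0.4193, 0.3032, 0.    ])), ([21.4, 164.5], 0.7, array([0.4068, 0.1238, 0.    ]))]
```

View pics/w1.png

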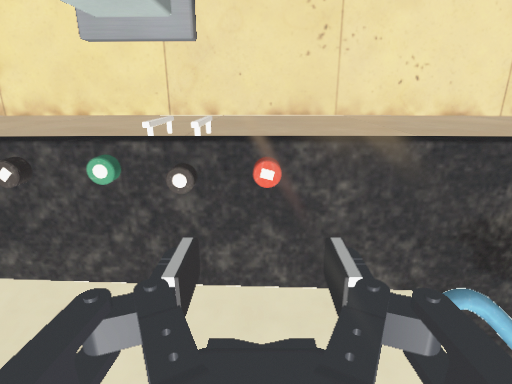

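Red is at (267,172), at about (0.414, 0.396) on the table, with black at (180,180) and green at (104,170). The fingers straddle red along y, so I can go down.

>>> arm_command --plan '[[[0.003,0.005,-0.06,0],[0.003,0.005,-0.12,0],[0.003,0.005,-0.16,0],[0.003,0.005,-0.175,0],[0.003,0.005,-0.175,0],[0.003,0.005,-0.175,0]]]'

```text
time_s: 2.92
ee_pos: [0.4158, 0.3975, 0.0309]
tool_rot: [-0.001, 1.0, 0.001, 0.002]
wrist_force: [0.3, 0.3, 0.7]
finger_gap: 0.0642
grasp_force: 0.0
```

>>> arm_command --plan '[[[0,0,0,0],[0,0,0,0],[0,0,0,0],[0,0,0,0],[0,0,0,0],[0,0,0.02,0],[0,0,0.08,0]]]' --jaw 0.1 --force 35

```text
time_s: 3.8
ee_pos: [0.412, 0.3941, 0.106]
tool_rot: [-0.001, 1.0, -0.002, -0.003]
wrist_force: [0.4, 1.8, 0.7]
finger_gap: 0.0281
grasp_force: 34.6
```

>>> arm_command --plan '[[[0,-0.03,0.05,0],[0,-0.08,0.09,0],[0,-0.13,0.12,0],[0,-0.18,0.145,0],[0,-0.24,0.145,0],[0,-0.3,0.145,0],[0,-0.36,0.145,0],[0,-0.42,0.145,0],[0,-0.48,0.145,0],[0,-0.54,0.145,0],[0.01,-0.6,0.145,0],[0.02,-0.66,0.145,0]]]'

```text
time_s: 5.3
ee_pos: [0.4342, -0.2661, 0.2547]
tool_rot: [-0.001, 1.0, -0.0, 0.001]
wrist_force: [0.7, -0.1, -0.1]
finger_gap: 0.0282
grasp_force: 34.7
```

>>> arm_command --plan '[[[0.02,-0.06,0,0],[0.05,-0.11,0,0],[0.06,-0.145,0,0],[0.06,-0.145,0,0],[0.06,-0.145,0,0]]]'

```text
time_s: 5.92
ee_pos: [0.4941, -0.4084, 0.2537]
tool_rot: [-0.001, 1.0, 0.0, 0.0]
wrist_force: [-0.1, -0.1, 0.6]
finger_gap: 0.0281
grasp_force: 34.7
```

```bash
python3 - <<'E'
from h import *
s=manip.observe();print(s['time_s'],s['ee_pos'],s['tool_rot'],s['finger_gap'],s['grasp_force'],s['q'])
C=cam('wrist');im=manip.get_image('wrist');cv2.imwrite('pics/w2.png',im[:,:,::-1])
Z=dict(nose=.063,grip=.088,cell_near=.07,cell_far=.07,mark_line=.066,mark=0,stand=0,board=.06)
for n,z in Z.items():print(n,[(np.round(r['at'],1).tolist(),round(r['confidence'],2),onz(C,r['at'],z).round(4)[:2]) for r in manip.pinpoint('wrist',n)])
E
```

```text
5.925 [ 0.49414889 -0.40843169  0.2537417 ] [-1.09064878e-03  9.99999391e-01  1.67017480e-04  2.18624986e-05] 0.028075553605517594 34.708439111709595 [-8.06819133e-01  9.00099601e-02  1.57296216e+00  2.63541812e-04
  1.47883178e+00 -2.37982099e+00]
nose [([297.2, 302.9], 0.63, array([ 0.6631, -0.3641])), ([239.7, 168.6], 0.55, array([ 0.492 , -0.4316]))]
grip [([415.7, 180.2], 0.71, array([ 0.4976, -0.2552]))]
cell_near [([267.3, 147.0], 0.64, array([ 0.4677, -0.4025]))]
cell_far [([261.8, 237.4], 0.66, array([ 0.5695, -0.4081])), ([268.4, 200.0], 0.59, array([ 0.5249, -0.401 ]))]
mark_line [([158.6, 233.6], 0.88, array([ 0.5668, -0.5249])), ([254.1, 274.1], 0.46, array([ 0.6197, -0.4171]))]
mark [([176.2, 211.9], 0.62, array([ 0.5671, -0.5228])), ([315.4, 263.0], 0.61, array([ 0.6453, -0.3317])), ([294.4, 301.9], 0.52, array([ 0.7114, -0.3592]))]
stand [([262.9, 237.2], 0.68, array([ 0.6046, -0.4064]))]
board [([334.4, 172.7], 0.78, array([ 0.4972, -0.3297]))]
```

View pics/w2.png

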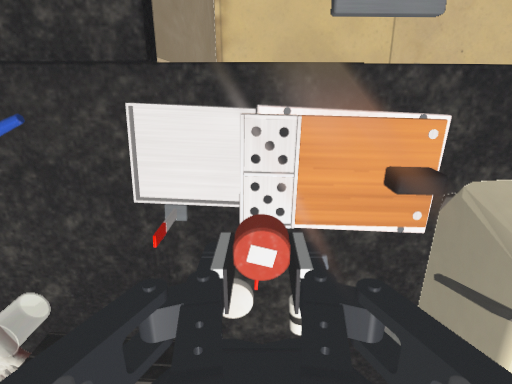

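The wrist view shows the rack cells at (267,147) and (268,200) and the grip at (416,180). The mark that counts is at (159,234), and red is held. The cell spacing comes out at 57 mm and nose to grip at 177 mm, which match the given sizes. Red goes in the far cell at (0.525, -0.4015).

>>> arm_command --plan '[[[0.02,0.005,-0.05,0],[0.031,0.008,-0.1,0],[0.031,0.008,-0.13,0],[0.031,0.008,-0.142,0],[0.031,0.008,-0.149,0],[0.031,0.008,-0.154,0],[0.031,0.008,-0.154,0],[0.031,0.008,-0.154,0]]]'

```text
time_s: 7.38
ee_pos: [0.5258, -0.4015, 0.1005]
tool_rot: [-0.001, 1.0, -0.001, 0.001]
wrist_force: [-0.4, -0.3, 0.5]
finger_gap: 0.0286
grasp_force: 34.7
```

>>> arm_command --plan '[[[0,0,0,0],[0,0,-0.001,0],[0,0,-0.002,0],[0,0,-0.002,0]]]'

```text
time_s: 7.88
ee_pos: [0.5257, -0.4013, 0.0999]
tool_rot: [-0.001, 1.0, -0.0, 0.0]
wrist_force: [-4.5, 3.6, 10.0]
finger_gap: 0.0283
grasp_force: 35.6
```

Contact (10 N up). I'll release, lift and look while heading back.

>>> arm_command --plan '[[[0,0,0.001,0],[0,0,0.001,0],[0,0,0.001,0],[0,0,0.03,0],[0,0,0.09,0],[-0.02,0.02,0.15,0],[-0.04,0.06,0.15,0],[-0.04,0.06,0.15,0]]]' --jaw 0.6

```text
time_s: 8.88
ee_pos: [0.4847, -0.3392, 0.2479]
tool_rot: [-0.002, 1.0, -0.0, 0.0]
wrist_force: [0.6, -0.4, -1.3]
finger_gap: 0.051
grasp_force: 0.0
```

```bash
python3 - <<'E'
from h import *
s=manip.observe();print(s['time_s'],s['ee_pos'],s['finger_gap'])
C=cam('wrist');im=manip.get_image('wrist');cv2.imwrite('pics/w3.png',im[:,:,::-1])
Z=dict(nose=.063,grip=.088,cell_near=.07,cell_far=.07,mark_line=.066,red=.07)
for n,z in Z.items():print(n,[(np.round(r['at'],1).tolist(),round(r['confidence'],2),onz(C,r['at'],z).round(4)[:2]) for r in manip.pinpoint('wrist',n)])
E
```

```text
8.875 [ 0.48469949 -0.33917081  0.24785581] 0.05098146118754539
nose [([176.6, 180.8], 0.9, array([ 0.4946, -0.4291])), ([348.6, 192.0], 0.7, array([ 0.5068, -0.246 ]))]
grip [([345.9, 193.1], 0.73, array([ 0.4996, -0.2562]))]
cell_near [([199.9, 157.4], 0.78, array([ 0.4679, -0.4014])), ([272.8, 183.5], 0.74, array([ 0.4953, -0.3276]))]
cell_far [([203.1, 209.9], 0.65, array([ 0.5248, -0.4015]))]
mark_line [([266.7, 298.7], 0.93, array([ 0.6406, -0.3328])), ([98.4, 243.9], 0.58, array([ 0.5679, -0.523 ]))]
red []
```

View pics/w3.png

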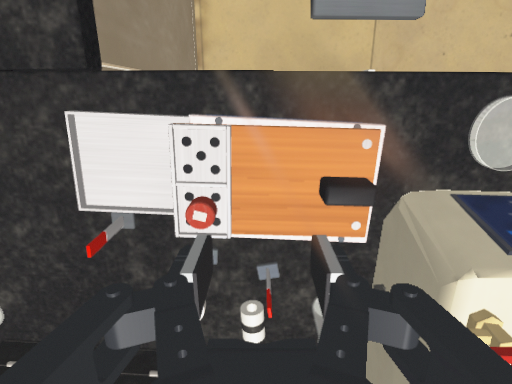

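Red is standing in the far cell at (201,212) and the board hasn't moved. Next is green.

>>> arm_command --plan '[[[-0.025,0.05,0,0],[-0.05,0.1,0,0],[-0.075,0.16,0,0],[-0.075,0.22,0,0],[-0.075,0.28,0,0],[-0.075,0.34,0,0],[-0.075,0.4,0,0],[-0.075,0.46,0,0],[-0.075,0.52,-0.03,0],[-0.075,0.55,-0.07,0],[-0.075,0.561,-0.1,0],[-0.075,0.561,-0.1,0]]]' --jaw 0.75

```text
time_s: 10.72
ee_pos: [0.4086, 0.2199, 0.1443]
tool_rot: [-0.002, 1.0, -0.001, -0.003]
wrist_force: [-0.3, 0.6, 0.3]
finger_gap: 0.0641
grasp_force: 0.0
```

```bash
python3 - <<'E'
from h import *
s=manip.observe();print(s['time_s'],s['ee_pos'],s['finger_gap'])
C=cam('wrist');im=manip.get_image('wrist');cv2.imwrite('pics/w4.png',im[:,:,::-1])
for p,a in blob(im,'green',60): print(p,a,onz(C,p,.017).round(4))
for n in('green','black_a'):print(n,[(np.round(r['at'],1).tolist(),round(r['confidence'],2),onz(C,r['at'],0).round(4)) for r in manip.pinpoint('wrist',n)])
E
```

```text
10.725 [0.40861224 0.21992882 0.14432285] 0.06405678034264459
[261.4, 188.5] 751 [0.4077 0.2194 0.017 ]
green [([260.8, 186.7], 0.94, array([0.4112, 0.2189, 0.    ])), ([155.6, 187.4], 0.47, array([0.4122, 0.1215, 0.    ]))]
black_a [([350.6, 193.4], 0.82, array([0.4175, 0.3023, 0.    ])), ([151.2, 186.0], 0.63, array([0.4108, 0.1176, 0.    ]))]
```

>>> arm_command --plan '[[[0,-0.001,-0.06,0],[0,-0.001,-0.1,0],[0,-0.001,-0.118,0],[0,-0.001,-0.119,0],[0,-0.001,-0.119,0]]]'

```text
time_s: 11.5
ee_pos: [0.4122, 0.2192, 0.0304]
tool_rot: [-0.001, 1.0, 0.001, 0.002]
wrist_force: [1.2, 0.2, 0.6]
finger_gap: 0.064
grasp_force: 0.0
```

>>> arm_command --plan '[[[0,0,0,0],[0,0,0,0],[0,0,0,0],[0,0,0,0],[0,0,0,0],[0,0,0.03,0],[0,0,0.09,0],[0,-0.03,0.14,0],[0,-0.08,0.18,0],[0,-0.13,0.21,0],[0,-0.18,0.22,0],[0,-0.24,0.22,0]]]' --jaw 0.1

```text
time_s: 13.0
ee_pos: [0.4107, -0.0224, 0.2501]
tool_rot: [-0.002, 1.0, -0.0, 0.002]
wrist_force: [0.5, 0.2, -0.9]
finger_gap: 0.0278
grasp_force: 34.6
```

>>> arm_command --plan '[[[0,-0.06,0,0],[0,-0.12,0,0],[0,-0.18,0,0],[0.01,-0.24,0,0],[0.03,-0.3,0,0],[0.05,-0.35,-0.02,0],[0.058,-0.38,-0.06,0],[0.058,-0.38,-0.11,0],[0.058,-0.38,-0.135,0],[0.058,-0.38,-0.145,0],[0.058,-0.38,-0.148,0],[0.058,-0.38,-0.149,0]]]'

```text
time_s: 14.5
ee_pos: [0.4691, -0.4016, 0.1009]
tool_rot: [-0.001, 1.0, -0.001, 0.001]
wrist_force: [0.2, 0.1, 0.6]
finger_gap: 0.0279
grasp_force: 34.7
```

>>> arm_command --plan '[[[0,0,0,0],[0,0,-0.001,0],[0,0,-0.002,0],[0,0,-0.002,0]]]'

```text
time_s: 15.0
ee_pos: [0.469, -0.4015, 0.0998]
tool_rot: [-0.001, 1.0, -0.001, 0.001]
wrist_force: [-2.7, 2.8, 8.0]
finger_gap: 0.0281
grasp_force: 35.5
```

>>> arm_command --plan '[[[0,0,0.001,0],[0,0,0.001,0],[0,0,0.001,0],[0,0,0.03,0],[0,0,0.09,0],[0,0.04,0.15,0],[0.01,0.08,0.16,-0.1],[0.01,0.08,0.16,-0.1]]]' --jaw 0.6

```text
time_s: 16.0
ee_pos: [0.4797, -0.3195, 0.2601]
tool_rot: [0.047, 0.999, -0.001, 0.002]
wrist_force: [0.7, -0.9, 0.0]
finger_gap: 0.0512
grasp_force: 0.0
```

```bash
python3 - <<'E'
from h import *
s=manip.observe();print(s['time_s'],s['ee_pos'],s['finger_gap'],s['q'])
C=cam('wrist');im=manip.get_image('wrist');cv2.imwrite('pics/w5.png',im[:,:,::-1])
Z=dict(nose=.063,grip=.088,cell_near=.07,cell_far=.07,mark_line=.066,red=.07,green=.07)
for n,z in Z.items():print(n,[(np.round(r['at'],1).tolist(),round(r['confidence'],2),onz(C,r['at'],z).round(4)[:2]) for r in manip.pinpoint('wrist',n)])
S,T=cam('side'),cam('top')
print('mach',onz(T,(286,211),.0),onz(S,(255,222),0))
E
```

```text
16.0 [ 0.479723   -0.31954873  0.26008186] 0.05118012036461161 [-7.16876144e-01 -6.92677040e-02  1.72283787e+00  3.82804184e-04
  1.48331707e+00 -2.19307276e+00]
nose [([163.0, 187.4], 0.57, array([ 0.4907, -0.4311]))]
grip [([323.0, 185.5], 0.91, array([ 0.4972, -0.2589]))]
cell_near [([183.7, 165.0], 0.72, array([ 0.4663, -0.4016]))]
cell_far [([193.8, 214.0], 0.57, array([ 0.5228, -0.4002])), ([184.7, 168.5], 0.33, array([ 0.4702, -0.4012]))]
mark_line [([261.7, 294.0], 0.89, array([ 0.6385, -0.3352])), ([95.3, 256.8], 0.58, array([ 0.5678, -0.5281]))]
red [([192.8, 214.2], 0.79, array([ 0.5229, -0.4014]))]
green [([185.1, 166.2], 0.63, array([ 0.4677, -0.4004]))]
mach [ 0.52737704 -0.20003819  0.        ] [ 0.54744525 -0.11344503  0.        ]
```

View pics/w5.png

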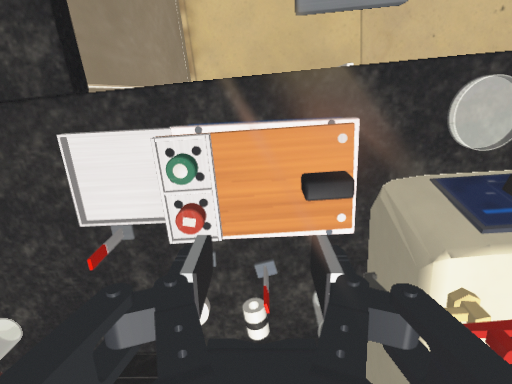

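Green (182,168) and red (190,217) stand in separate cells. The machine corner near (375,195) is close to the grip, so I'll check clearance.

```bash
python3 - <<'E'
from h import *
C=cam('wrist')
for p in((372,198),(385,185),(368,240),(366,330),(512,178),(425,180)):print(p,onz(C,p,.16).round(3),onz(C,p,0).round(3))
print('block',[(p,onz(C,p,.1).round(3)) for p in((303,188),(352,185),(328,172),(328,198))])
E
```

```text
(372, 198) [ 0.484 -0.237  0.16 ] [ 0.546 -0.18   0.   ]
(385, 185) [ 0.474 -0.228  0.16 ] [ 0.53  -0.164  0.   ]
(368, 240) [ 0.52 -0.24  0.16] [ 0.608 -0.185  0.   ]
(366, 330) [ 0.609 -0.241  0.16 ] [ 0.764 -0.187  0.   ]
(512, 178) [ 0.479 -0.131  0.16 ] [0.537 0.004 0.   ]
(425, 180) [ 0.474 -0.197  0.16 ] [ 0.528 -0.111  0.   ]
block [((303, 188), array([ 0.49 , -0.282,  0.1  ])), ((352, 185), array([ 0.492, -0.235,  0.1  ])), ((328, 172), array([ 0.477, -0.258,  0.1  ])), ((328, 198), array([ 0.503, -0.259,  0.1  ]))]
```

```bash
python3 - <<'E'
from h import *
p=manip.camera_params('wrist');K=np.array(p['camera_matrix'],float);D=np.array(p['D'],float)
def mk(pos,q):
    T=np.eye(4);T[:3,:3]=Ro.from_quat(q).as_matrix();T[:3,3]=pos;W=np.linalg.inv(T@np.array(p['tool_from_camera']));return K,D,W[:3,:3],W[:3,3]
for f,C in(('w3',mk([.48470,-.33917,.24786],[-.002,1,0,0])),('w5',cam('wrist'))):
    im=cv2.imread(f'pics/{f}.png',0)
    L=cv2.createLineSegmentDetector().detect(im)[0][:,0]
    for l in L:
        n=np.hypot(l[0]-l[2],l[1]-l[3])
        if n<60: continue
        for z in(.062,):
            a,b=onz(C,l[:2],z),onz(C,l[2:],z)
            if b[1]<a[1]:a,b=b,a
            if max(a[1],b[1])<-.18 and min(a[0],b[0])>.38 and max(a[0],b[0])<.6:
                d=b-a;print(f,l.round(0),a[:2].round(3),b[:2].round(3),'yaw',round(-np.arctan2(d[0],d[1]),4))
E
```

```text
w3 [231. 237. 309. 240.] [ 0.56  -0.374] [ 0.564 -0.285] yaw -0.0463
w3 [ 64. 112.  78. 209.] [ 0.528 -0.541] [ 0.423 -0.536] yaw 1.5223
w3 [ 78. 210. 172. 215.] [ 0.529 -0.541] [ 0.533 -0.438] yaw -0.0458
w3 [187. 116.  64. 110.] [ 0.422 -0.535] [ 0.428 -0.413] yaw -0.0466
w3 [206.  69. 271.  69.] [ 0.384 -0.393] [ 0.384 -0.331] yaw 0.0001
w3 [383. 124. 191. 114.] [ 0.426 -0.41 ] [ 0.435 -0.217] yaw -0.0476
w3 [369. 206. 308. 206.] [ 0.523 -0.288] [ 0.523 -0.221] yaw -0.0006
w3 [126.  70. 209.  69.] [ 0.385 -0.469] [ 0.384 -0.389] yaw 0.0074
w3 [223. 123. 351. 127.] [ 0.435 -0.378] [ 0.438 -0.25 ] yaw -0.0267
w3 [ 73. 113.  86. 206.] [ 0.523 -0.531] [ 0.425 -0.527] yaw 1.5229
w3 [ 81. 206.  67. 116.] [ 0.523 -0.537] [ 0.427 -0.533] yaw 1.5278
w3 [ 87. 204. 172. 208.] [ 0.522 -0.53 ] [ 0.526 -0.437] yaw -0.0461
w3 [309. 235. 231. 233.] [ 0.556 -0.374] [ 0.558 -0.285] yaw -0.0301
w3 [172. 211.  82. 207.] [ 0.525 -0.536] [ 0.53  -0.438] yaw -0.0462
w3 [230. 234. 229. 128.] [ 0.557 -0.374] [ 0.44  -0.372] yaw 1.5484
w5 [222. 239. 324. 234.] [ 0.555 -0.375] [ 0.561 -0.257] yaw -0.0517
w5
[... 255 characters left out ...]
217] yaw -0.007
w5 [168. 128.  57. 134.] [ 0.417 -0.53 ] [ 0.423 -0.413] yaw -0.0511
w5 [357. 117. 168. 126.] [ 0.422 -0.413] [ 0.432 -0.219] yaw -0.0525
w5 [132.  87. 201.  80.] [ 0.381 -0.442] [ 0.381 -0.372] yaw -0.0001
w5 [203. 132. 326. 124.] [ 0.431 -0.378] [ 0.436 -0.251] yaw -0.032
w5 [ 88. 220. 163. 217.] [ 0.516 -0.524] [ 0.521 -0.438] yaw -0.0534
w5 [ 66. 136.  86. 219.] [ 0.515 -0.526] [ 0.421 -0.522] yaw 1.521
w5 [221. 237. 208. 134.] [ 0.552 -0.377] [ 0.434 -0.373] yaw 1.5409
w5 [ 81. 222.  60. 138.] [ 0.518 -0.533] [ 0.422 -0.529] yaw 1.5273
w5 [324. 229. 222. 235.] [ 0.551 -0.375] [ 0.555 -0.257] yaw -0.0359
w5 [163. 220.  83. 223.] [ 0.52  -0.531] [ 0.524 -0.439] yaw -0.0534
```

Stand yaw is -0.048 and board yaw is -0.029. The board needs about 91 mm of slide, and the implied overhang of 13 mm is plausible. Next I go to the grip.

>>> arm_command --plan '[[[0.005,0.01,0,-0.18],[0.018,0.03,0,-0.36],[0.018,0.055,0,-0.54],[0.018,0.055,0,-0.72],[0.018,0.055,0,-0.9],[0.018,0.055,0,-1.08],[0.018,0.055,0,-1.26],[0.018,0.055,0,-1.44],[0.018,0.055,-0.02,-1.5],[0.018,0.055,-0.06,-1.5],[0.018,0.055,-0.07,-1.5],[0.018,0.055,-0.07,-1.5]]]'

```text
time_s: 17.9
ee_pos: [0.496, -0.266, 0.1866]
tool_rot: [0.717, 0.697, -0.0, -0.001]
wrist_force: [-0.4, 0.5, -0.5]
finger_gap: 0.0511
grasp_force: 0.0
```

```bash
python3 - <<'E'
from h import *
s=manip.observe();print(s['time_s'],s['ee_pos'],s['tool_rot'],s['finger_gap'],s['q'])
C=cam('wrist');im=manip.get_image('wrist');cv2.imwrite('pics/w6.png',im[:,:,::-1])
Z=dict(nose=.063,grip=.088,cell_near=.07,cell_far=.07,mark_line=.066)
for n,z in Z.items():print(n,[(np.round(r['at'],1).tolist(),round(r['confidence'],2),onz(C,r['at'],z).round(4)[:2]) for r in manip.pinpoint('wrist',n)])
E
```

```text
17.9 [ 0.49601495 -0.26598002  0.18664067] [ 7.16675906e-01  6.97405760e-01 -1.67877262e-04 -9.07508348e-04] 0.05111896906488379 [-6.24424703e-01 -4.33885044e-02  1.82266106e+00 -1.56893672e-05
  1.36416584e+00 -5.97168512e-01]
nose []
grip [([265.9, 186.2], 0.58, array([ 0.499 , -0.2557]))]
cell_near [([235.4, 327.6], 0.57, array([ 0.4659, -0.4046]))]
cell_far [([296.0, 322.4], 0.56, array([ 0.5249, -0.4   ]))]
mark_line [([422.1, 251.3], 0.75, array([ 0.639 , -0.3282])), ([266.2, 342.7], 0.48, array([ 0.4954, -0.428 ])), ([263.5, 251.0], 0.3, array([ 0.4955, -0.3235]))]
```

View pics/w6.png

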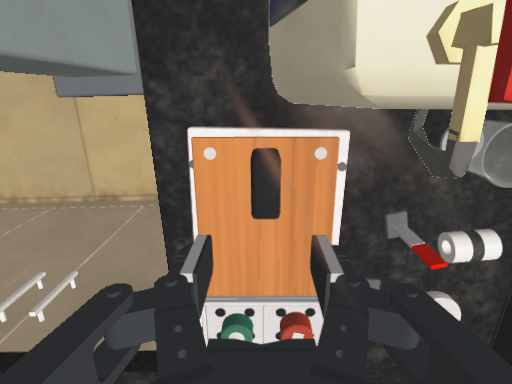

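The grip block is at (266,186), between the fingers and square to them, with clear space on both sides. I'll lower and close.

>>> arm_command --plan '[[[0.002,0,-0.04,0],[0.002,0,-0.07,0],[0.002,0,-0.084,0],[0.002,0,-0.087,0],[0.002,0,-0.087,0],[0.002,0,-0.087,0]]]'

```text
time_s: 18.95
ee_pos: [0.4992, -0.2666, 0.1019]
tool_rot: [0.717, 0.698, 0.0, 0.001]
wrist_force: [-0.2, 1.3, -0.0]
finger_gap: 0.0514
grasp_force: 0.0
```

>>> arm_command --plan '[[[0,0,0,0],[0,0,0,0],[0,0,0,0],[0,0,0,0],[0,0,0,0],[0,0,0,0]]]' --jaw 0.05 --force 40

```text
time_s: 19.7
ee_pos: [0.4989, -0.2663, 0.1011]
tool_rot: [0.717, 0.698, 0.0, 0.001]
wrist_force: [-0.0, 1.0, 5.8]
finger_gap: 0.0213
grasp_force: 40.5
```

>>> arm_command --plan '[[[-0.0002,-0.004,0,0],[-0.0005,-0.011,0,0],[-0.001,-0.019,0,0],[-0.0013,-0.027,0,0],[-0.0017,-0.035,0,0],[-0.002,-0.043,0,0],[-0.0025,-0.051,0,0],[-0.003,-0.059,0,0],[-0.0033,-0.067,0,0],[-0.0036,-0.074,0,0],[-0.0038,-0.079,0,0],[-0.004,-0.082,0,0]]]'

```text
time_s: 21.2
ee_pos: [0.4953, -0.3456, 0.1012]
tool_rot: [0.717, 0.698, 0.002, -0.002]
wrist_force: [1.4, 11.0, 11.2]
finger_gap: 0.0212
grasp_force: 41.2
```

```bash
python3 - <<'E'
from h import *
s=manip.observe();print(s['time_s'],s['ee_pos'],s['finger_gap'],s['grasp_force'],s['wrist_force'],s['moment'])
y=np.array([.048,.9988])
for c in('top','side','wrist'):
    C=cam(c);im=manip.get_image(c);cv2.imwrite(f'pics/{c}7.png',im[:,:,::-1])
    for n,z in dict(nose=.063,grip=.088,cell_near=.07,cell_far=.07,mark_line=.066,red=.07,green=.07).items():print(c,n,[(np.round(r['at'],1).tolist(),round(r['confidence'],2),onz(C,r['at'],z).round(4)[:2],(y@onz(C,r['at'],z)[:2]).round(4)) for r in manip.pinpoint(c,n)])
a=cv2.imread('pics/side7.png')[190:340,200:400];b=cv2.imread('pics/top7.png')[150:300,270:470]
cv2.imwrite('pics/c7.png',cv2.resize(np.vstack([a,b]),(800,1200),interpolation=cv2.INTER_CUBIC)[:, :])
cv2.imwrite('pics/c7.png',cv2.resize(np.hstack([a,b]),(800,300),interpolation=cv2.INTER_CUBIC))
E
```

```text
21.2 [ 0.49526746 -0.34555823  0.10123832] 0.021183209912590664 41.213035583496094 [ 1.35537832 10.963953   11.17619428] [ 1.68021008 -0.12905858  0.02142862]
top nose [([368.8, 226.8], 0.66, array([ 0.4886, -0.5112]), np.float64(-0.4872))]
top grip [([314.9, 222.1], 0.67, array([ 0.4814, -0.3022]), np.float64(-0.2787)), ([323.7, 220.2], 0.65, array([ 0.4919, -0.3342]), np.float64(-0.3102))]
top cell_near [([361.7, 233.3], 0.81, array([ 0.4603, -0.4832]), np.float64(-0.4605))]
top cell_far [([362.3, 215.4], 0.76, array([ 0.5282, -0.4825]), np.float64(-0.4565))]
top mark_line [([376.0, 206.7], 0.57, array([ 0.5679, -0.535 ]), np.float64(-0.5071)), ([325.7, 182.9], 0.55, array([ 0.6405, -0.3371]), np.float64(-0.3059))]
top red []
top green [([361.7, 231.8], 0.49, array([ 0.4659, -0.4829]), np.float64(-0.46))]
side nose [([305.6, 289.0], 0.92, array([ 0.4972, -0.504 ]), np.float64(-0.4795)), ([308.8, 280.6], 0.24, array([ 0.5203, -0.4823]), np.float64(-0.4568))]
side grip [([273.2, 244.2], 0.72, array([ 0.4935, -0.3389]), np.float64(-0.3148))]
side cell_near [([291.8, 287.1], 0.71, arra
[... 364 characters left out ...]
[315.4, 230.9], 0.6, array([ 0.6482, -0.3162]), np.float64(-0.2847)), ([326.7, 250.9], 0.43, array([ 0.6258, -0.4078]), np.float64(-0.3773))]
side red [([331.2, 284.9], 0.69, array([ 0.5578, -0.5265]), np.float64(-0.4991)), ([307.2, 280.1], 0.48, array([ 0.5133, -0.4849]), np.float64(-0.4597)), ([180.9, 177.8], 0.31, array([0.3848, 0.1641]), np.float64(0.1824))]
side green [([291.2, 286.8], 0.48, array([ 0.4651, -0.4873]), np.float64(-0.4644))]
wrist nose []
wrist grip [([259.5, 237.4], 0.57, array([ 0.494 , -0.3354]), np.float64(-0.3113))]
wrist cell_near []
wrist cell_far []
wrist mark_line [([454.9, 326.7], 0.77, array([ 0.6172, -0.4138]), np.float64(-0.3837))]
wrist red []
wrist green []
```

View pics/c7.png

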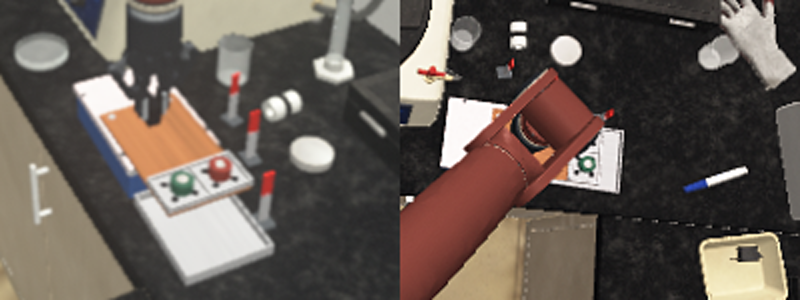

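The side crop shows green and red upright in their cells, the board level, and its outer edge still short of the mark. I'll refine the remaining distance from the saved wrist views.

```bash
python3 - <<'E'
from h import *
p=manip.camera_params('wrist');K=np.array(p['camera_matrix'],float);D=np.array(p['D'],float)
def mk(pos,q):
    q=np.array(q,float);q/=np.linalg.norm(q)
    T=np.eye(4);T[:3,:3]=Ro.from_quat(q).as_matrix();T[:3,3]=pos;W=np.linalg.inv(T@np.array(p['tool_from_camera']));return K,D,W[:3,:3],W[:3,3]
V={'w2':mk([.49415,-.40843,.25374],[-.00109,1,.000167,0]),'w3':mk([.48470,-.33917,.24786],[-.002,1,0,0]),'w5':mk([.479723,-.319549,.260082],[.047,.999,-.001,.002]),
'w6':mk([.49601,-.26598,.18664],[.716676,.697406,-.000168,-.000908]),'wrist7':cam('wrist'),'side0':cam('side'),'side7':cam('side'),'top0':cam('top'),'top7':cam('top')}
y=np.array([.048,.9988]);R=lambda X:(X[:2].round(4).tolist(),round(float(y@X[:2]),4))
for f,C in V.items():
    im=cv2.imread(f'pics/{f}.png')[:,:,::-1]
    for c,a in blob(im,'red',8):
        X=onz(C,c,.07)
        if .53<X[0]<.6 and -.57<X[1]<-.48: print(f,'mark red',c,a,R(X))
    L=cv2.createLineSegmentDetector().detect(np.ascontiguousarray(im[:,:,0]))[0][:,0]
    for l in L:
        a,b=onz(C,l[:2],.066),onz(C,l[2:],.066);d=b-a
        if np.hypot(*d[:2])>.04 and abs(d[0])>3*abs(d[1]) and .4<min(a[0],b[0]) and max(a[0],b[0])<.6 and -.7<a[1]<-.15:
            m=(l[:2]+l[2:])/2
            print(f,l.round(0).tolist(),'len%.3f'%np.hypot(*d[:2]),'ys z.016 %.4f .06 %.4f .066 %.4f .076 %.4f'%tuple(y@onz(C,m,z)[:2] for z in(.016,.06,.066,.076)))
E
```

```text
w2 mark red [158.9, 234.8] 214 ([0.5672, -0.5237], -0.4958)
w2 [439.0, 169.0, 451.0, 116.0] len0.055 ys z.016 -0.1657 .06 -0.1931 .066 -0.1969 .076 -0.2031
w2 [424.0, 232.0, 433.0, 195.0] len0.044 ys z.016 -0.1658 .06 -0.1932 .066 -0.1969 .076 -0.2031
w2 [124.0, 103.0, 133.0, 201.0] len0.103 ys z.016 -0.5452 .06 -0.5260 .066 -0.5234 .076 -0.5190
w2 [132.0, 107.0, 139.0, 197.0] len0.095 ys z.016 -0.5365 .06 -0.5184 .066 -0.5159 .076 -0.5117
w2 [136.0, 198.0, 128.0, 107.0] len0.096 ys z.016 -0.5413 .06 -0.5226 .066 -0.5200 .076 -0.5157
w2 [298.0, 118.0, 292.0, 224.0] len0.116 ys z.016 -0.3431 .06 -0.3487 .066 -0.3494 .076 -0.3507
w2 [293.0, 169.0, 296.0, 118.0] len0.053 ys z.016 -0.3467 .06 -0.3519 .066 -0.3526 .076 -0.3537
w2 [290.0, 221.0, 292.0, 176.0] len0.052 ys z.016 -0.3452 .06 -0.3506 .066 -0.3513 .076 -0.3525
w3 mark red [95.6, 244.5] 311 ([0.5673, -0.5242], -0.4963)
w3 [366.0, 241.0, 372.0, 207.0] len0.041 ys z.016 -0.1743 .06 -0.1925 .066 -0.1950 .076 -0.1991
w3 [64.0, 112.0, 78.0, 209.0] len0.103 ys z.016 -0.5451 .06 -0.5169 .066 -0.5131 .076 -0.5067
w3 [376.0, 183.0, 385.0
[... 3451 characters left out ...]
.0, 247.0, 262.0, 243.0] len0.040 ys z.016 -0.2170 .06 -0.2668 .066 -0.2736 .076 -0.2849
top0 mark red [374.3, 206.3] 19 ([0.5679, -0.5271], -0.4992)
top0 [294.0, 199.0, 290.0, 231.0] len0.121 ys z.016 -0.1972 .06 -0.1930 .066 -0.1924 .076 -0.1915
top0 [378.0, 245.0, 381.0, 215.0] len0.114 ys z.016 -0.5456 .06 -0.5304 .066 -0.5283 .076 -0.5249
top7 mark red [374.3, 206.3] 19 ([0.5679, -0.5271], -0.4992)
top7 [294.0, 199.0, 290.0, 231.0] len0.121 ys z.016 -0.1977 .06 -0.1935 .066 -0.1929 .076 -0.1919
top7 [378.0, 246.0, 381.0, 215.0] len0.115 ys z.016 -0.5457 .06 -0.5305 .066 -0.5284 .076 -0.5250
top7 [338.0, 228.0, 336.0, 238.0] len0.040 ys z.016 -0.3811 .06 -0.3711 .066 -0.3697 .076 -0.3674
```

Across the three wrist views the mark is at stand-y -0.4962, 103.7 mm beyond the edge against a nominal 104. The board's nose is now at about -0.487, so roughly 9 mm remain.

>>> arm_command --plan '[[[-0.0001,-0.002,0,0],[-0.0002,-0.004,0,0],[-0.0003,-0.006,0,0],[-0.0004,-0.008,0,0],[-0.0004,-0.008,0,0],[-0.0004,-0.008,0,0]]]'

```text
time_s: 23.15
ee_pos: [0.4949, -0.3535, 0.1014]
tool_rot: [0.716, 0.698, 0.002, -0.002]
wrist_force: [-0.4, 10.7, 10.4]
finger_gap: 0.0214
grasp_force: 41.2
```

```bash
python3 - <<'E'
from h import *
y=np.array([.048,.9988])
s=manip.observe();print(s['time_s'],s['ee_pos'],y@s['ee_pos'][:2],s['grasp_force'],s['wrist_force'],s['tool_rot'])
for f in('wrist','side','top'):
    C=cam(f);im=manip.get_image(f);cv2.imwrite(f'pics/{f}8.png',im[:,:,::-1])
    L=cv2.createLineSegmentDetector().detect(np.ascontiguousarray(im[:,:,0]))[0][:,0]
    for l in L:
        a,b=onz(C,l[:2],.066),onz(C,l[2:],.066);d=b-a
        if np.hypot(*d[:2])>.03 and abs(d[0])>3*abs(d[1]) and .4<min(a[0],b[0]) and max(a[0],b[0])<.6 and -.7<a[1]<-.15:
            m=(l[:2]+l[2:])/2
            print(f,l.round(1).tolist(),'ys .06 %.4f .066 %.4f .076 %.4f'%tuple(y@onz(C,m,z)[:2] for z in(.06,.066,.076)))
C=cam('side')
print([(r['at'],y@onz(C,r['at'],.063)[:2]) for r in manip.pinpoint('side','nose')][:1])
# expected pixels of outer edge at mark level in side (stand frame -> world)
a=cv2.imread('pics/side8.png')[230:330,240:373]
cv2.imwrite('pics/c8.png',cv2.resize(a,(800,600),interpolation=cv2.INTER_CUBIC))
E
```

```text
23.15 [ 0.49494928 -0.35350826  0.10136108] -0.32932648864573894 41.16883456707001 [-0.36670605 10.67594912 10.44046043] [ 0.71647319  0.69760914  0.00226905 -0.00157978]
wrist [153.10000610351562, 156.89999389648438, 369.3999938964844, 156.5] ys .06 -0.2843 .066 -0.2831 .076 -0.2811
wrist [369.3999938964844, 159.8000030517578, 151.89999389648438, 159.8000030517578] ys .06 -0.2860 .066 -0.2847 .076 -0.2826
side [254.60000610351562, 226.39999389648438, 236.10000610351562, 231.1999969482422] ys .06 -0.1835 .066 -0.1910 .076 -0.2034
side [276.70001220703125, 280.20001220703125, 294.5, 274.79998779296875] ys .06 -0.4199 .066 -0.4254 .076 -0.4347
side [307.8999938964844, 287.8999938964844, 325.3999938964844, 285.20001220703125] ys .06 -0.4807 .066 -0.4857 .076 -0.4942
side [286.6000061035156, 296.20001220703125, 307.1000061035156, 288.8999938964844] ys .06 -0.4789 .066 -0.4840 .076 -0.4925
side [314.29998779296875, 290.5, 285.20001220703125, 300.5] ys .06 -0.4906 .066 -0.4956 .076 -0.5039
side [249.5, 248.60000610351562, 264.3999938964844, 244.39999389648438] ys .06 -0.2745 .066 -0.2813 .076 -0.2925
top [293.70001220703125, 199.39999389648438, 289.79998779296875, 230.8000030517578] ys .06 -0.1935 .066 -0.1929 .076 -0.1919
top [378.3999938964844, 245.60000610351562, 380.79998779296875, 215.39999389648438] ys .06 -0.5305 .066 -0.5284 .076 -0.5249
top [276.29998779296875, 202.89999389648438, 273.1000061035156, 210.60000610351562] ys .06 -0.1251 .066 -0.1249 .076 -0.1244
top [330.29998779296875, 208.1999969482422, 331.79998779296875, 218.10000610351562] ys .06 -0.3402 .066 -0.3389 .076 -0.3369
top [341.0, 228.1999969482422, 338.29998779296875, 238.1999969482422] ys .06 -0.3804 .066 -0.3790 .076 -0.3767
top [324.8999938964844, 210.8000030517578, 322.1000061035156, 220.6999969482422] ys .06 -0.3127 .066 -0.3116 .076 -0.3098
[([308.5, 293.2], np.float64(-0.4950493769468026))]
```

View pics/c8.png

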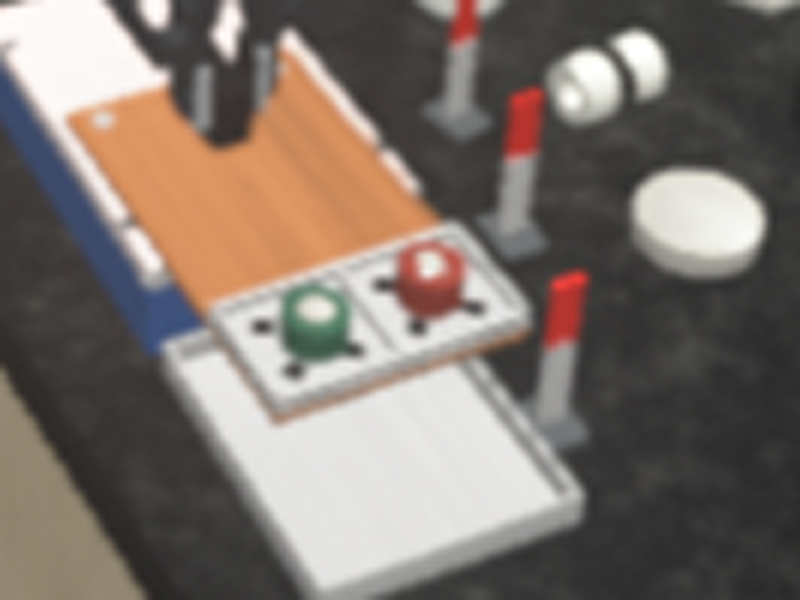

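The side view shows the rack over the pan with both specimens upright. The board's outer-edge line, extended, meets the mark at about the 63 mm level. The wrist measure leaves about 2 mm, so I'll nudge 1 mm, let it settle and hand in.

>>> arm_command --plan '[[[0,-0.001,0,0],[0,-0.001,0,0],[0,-0.001,0,0],[0,-0.001,0,0]]]'

```text
time_s: 23.85
ee_pos: [0.4949, -0.3542, 0.1014]
tool_rot: [0.716, 0.698, 0.002, -0.002]
wrist_force: [0.4, 11.1, 12.4]
finger_gap: 0.0211
grasp_force: 41.2
```

```bash
python3 -c "
from plant import manip
s=manip.observe();print(s['time_s'],s['ee_pos'],s['grasp_force'],s['wrist_force']);print(manip.job_done())"
```

```text
23.85 [ 0.4949417  -0.35424145  0.10139686] 41.248008012771606 [ 0.43532951 11.12906044 12.41000407]
the job is handed in; nothing more can be done
None
```

I handed the job in at about 24 s: red and green stand upright in separate cells, and the gripper is holding the board level with its outer edge about 1 mm from the mark by my measurement; no verdict came back.

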